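# Middle saddle for the frame tube

## Task

A long straight frame tube is about to be laid across the two grey V saddles that are screwed to the bench. Stand the blue V saddle on the bench midway between them as the middle support, with its groove in line with theirs, so that the tube will lie in all three. The taller orange saddle is the wrong height: leave it where it is.

Things in the scene. Friction and masses are not known exactly. Their poses are not given: they have to be found in the camera images.
- grey_a_center (a point): One of two like grey painted V saddles fixed to the bench: a block 40 mm along its groove, 64 mm across, 60 mm high, with a black rubber-lined V groove in its top, and a low bolted foot (8 mm high, bolt heads to 13 mm, 116 mm across in all). Its origin here is the middle of the saddle, on its centre line, 30 mm above the bench; x runs along its V groove, y across it, z up. The other grey saddle stands 280 mm away (centre to centre) along +x, its groove in the same line.
- grey_b_center (a point): The other grey fixed V saddle, same size and same axes directions, 280 mm from the first along its groove line (the first lies along -x). Its origin here is the middle of the saddle, on its centre line, 30 mm above the bench; x runs along its V groove, y across it, z up.
- blue_center (a point): The loose blue V saddle, 0.17 to 0.35 kg, same block and same black V groove as the grey ones but without a foot: 40 mm along its groove, 64 mm across, 60 mm high, standing on the bench. It can be gripped by its two flat end faces (40 mm apart, fingers closing along the groove). Its origin here is the middle of the saddle, on its centre line, 30 mm above the bench; x runs along its V groove, y across it, z up. Either way round is the same.
- orange_center (a point): A loose orange V saddle, a bystander: 40 mm along its groove, 64 mm across, but 85 mm high, standing on the bench. Its origin here is its middle, 42.5 mm above the bench; x along its groove, y across, z up. To be left alone. (Also lying about, unlisted: a white jar with a black cap, 60 mm wide and 65 mm high, near the loose saddles; an aluminium wheel hub, 78 mm high, and a 170 mm wrench, off to the sides.)
Not all that is in view belongs to the job. Leave any yellow look-alike of the part that bears grey_a_center alone.

How it is judged:
By the outcome, as a careful person would: the job done as asked, in the order asked, and still so for the second after the job is handed in, with the robot touching nothing.
It also fails if it takes over 38 s, if anything falls off the work surface, if the arm or the gripper's body presses on something with over 40 N, if the wrist force passes 120 N, or if a joint passes its speed limit or range.

## Robot

A 7-joint arm with a two-finger parallel gripper is mounted at the origin on the work surface. World frame = base frame: x ahead of the robot, y to its left, z up, the work surface at z = 0. Lengths are in m, angles in rad, forces in N, time in s.
With the tool pointing down it reaches from about 0.4 to 0.85 m from the base axis. Payload 4.5 kg.
Tool frame: the origin (TCP) lies midway between the tips of the shut fingers; the grasp point (between the pads) lies 19 mm behind it; x points along the fingers, y is the direction in which the jaws open and shut, and the axes are right-handed (so a half turn about x gives the same grasp; the last joint's range is limited). The gripper opens to 88 mm and grips with 3 to 60 N. Pads are 18 mm wide; open, the fingers measure 123 mm over their backs; the gripper's body (75 mm by 187 mm) begins 45 mm behind the grasp point.
Start: joints at [1.377, 0.689, -0.195, 1.565, 0.157, 0.902, -0.215], TCP at [0.141, -0.609, 0.239] pointing down, gripper open.
Joint ranges: [-3.01, 3.01], [-0.46, 2.08], [-1.47, 1.51], [0.13, 2.56], [-1, 4.14], [0.04, 2.09], [-2.66, 2.66]. Speed limits (rad/s): [2.57, 2.57, 3.14, 3.14, 3.14, 3.14, 3.14].

## Interface

Orientations are given as a unit quaternion [x, y, z, w].
In Python, from plant import r gives the robot as it stands.
- The arm moves only by the tool arm_command, never from a script. Its argument "plan" is a list of rows, each a list of 5 numbers: the finger opening in m, from 0 to 0.0881, then the shift along the tool's x, y, z in m, then the turn about the tool's x in rad. In form: [[grip, dx, dy, dz, roll], ...]. A call has 1 to 12 rows; each row shifts and turns the commanded pose from where the row before left it, along the tool's axes as they then stand; what a row does not reach is not made up. A row lasts 1/8 s, in which the tool goes at most 62.5 mm and 10.7 degrees, less where a joint would pass 70% of its speed; a pose out of reach is approached as far as the arm can. A call is refused whole if a number of a shift passes 0.0625 or a number of a turn 0.188, either way. A call with a gripper value outside its range is refused whole. The fingers move at their own pace and stop on an object; "force" is the grip in N (left out, the last holds). Time passes only in rows, so rows that do not move let the fingers close. It gives the time, the measured TCP pose, the force and the opening at its end, in the units of the state.
- r.get_state(): the state, without advancing time (a new reading comes with each control period).
- r.snapshot(name): name is "side" or "top" or "wrist"; returns (picture, depth): 420x560x3 uint8, red, green, blue; 420x560 float32, m along the optical axis (not along the pixel's ray), 0 where there is no reading.
- r.calibration(name): a dict with "fx", "fy", "cx", "cy" (pixels), "eye" and "orientation" of the camera in the world; the wrist camera has in their place "mount" (4x4, takes a point from camera to tool coordinates, whose origin is the TCP and whose axes are the tool frame's). Camera axes: x right, y down, z forward; pixel columns grow to the right and rows downward; lengths in m; the calibration is good to about 2 mm. A picture is of the moment at which its call begins: read the wrist's pose just before it. calibration takes no time and is no camera call.
- r.finish_job(): hands the job in, once; it reports no verdict.
The state is a dict: "clock": time; "q": joint angles; "qd": joint speeds; "joint_torque": joint torques, N m; "tool_pos": TCP position; "eef_rot": TCP orientation; "contact_force": force on the tool from outside, world axes, zero at the start; "moment": the same for the moment, N m; "opening": opening from 0.0 (shut) to 1.0 (fully open).
Only numpy, scipy, OpenCV 4.12 (cv2) and the standard library are available. Lean on these libraries where they do the work, as an engineer would, in place of code of your own. Each camera call takes 0.05 s, during which the arm holds its last target.

## Working session

There is one attempt and no reset: what is moved stays moved. The work goes in short steps, Python scripts to look and compute and a tool call to move; the robot and the scene stay as the last step left them, time stands still between calls to the robot, and variables do not carry over. Pictures are saved under pics/ and viewed, and the job is handed in when it is done.

Besides the shell and the picture viewer there is one more tool, called after "Emit:" as name(argument=value, ...), one argument or row to a line, values as JSON. arm_command: Moves the arm, as the interface text tells. Its arguments: {"type":"object","properties":{"plan":{"type":"array","items":{"type":"array","items":{"type":"number"}}},"force":{"type":"number"}},"required":["plan"]}

```bash
ls; mkdir -p pics; cat > h.py <<'E'
import numpy as np,cv2
from plant import r
from scipy.spatial.transform import Rotation as R
def snap(n,f):
    s=r.get_state(); p,d=r.snapshot(n); cv2.imwrite(f'pics/{f}.png',p[:,:,::-1]); np.savez(f'pics/{f}.npz',p=p,d=d,tp=s['tool_pos'],tr=s['eef_rot']); return p,d
def pose(n,z):
    c=r.calibration(n)
    if 'mount' in c:
        T=np.eye(4);T[:3,:3]=R.from_quat(z['tr']).as_matrix();T[:3,3]=z['tp'];T=T@np.array(c['mount'])
    else:
        T=np.eye(4);o=np.array(c['orientation']);T[:3,:3]=R.from_quat(o).as_matrix() if o.size==4 else o;T[:3,3]=c['eye']
    return c,T
def cloud(n,f):
    z=np.load(f'pics/{f}.npz');c,T=pose(n,z);d=z['d'];v,u=np.mgrid[:420,:560]
    P=np.stack([(u-c['cx'])/c['fx']*d,(v-c['cy'])/c['fy']*d,d],-1)
    W=P@T[:3,:3].T+T[:3,3]; W[d==0]=np.nan; return z['p'],W
E
python3 - <<'E'
from h import *
for n in('top','side','wrist'):
    snap(n,n+'0'); print(r.calibration(n))
print(r.get_state())
E
```

```text
pics
{'fx': 457.7169325887334, 'fy': 457.7169325887334, 'cx': 282.0299689799509, 'cy': 206.67115961384368, 'eye': array([ 0.41819805, -0.0198903 ,  0.9344046 ]), 'orientation': array([ 0.72350884, -0.68262461,  0.07063314, -0.07462954])}
{'fx': 524.2555389296817, 'fy': 524.2555389296817, 'cx': 284.7375687570601, 'cy': 205.89084501216414, 'eye': array([ 0.55876532, -0.81552278,  0.955692  ]), 'orientation': array([ 0.93157762, -0.02196884,  0.01415613, -0.36260186])}
{'fx': 361.7012887675872, 'fy': 361.7012887675872, 'cx': 282.5003719328784, 'cy': 206.6091954348461, 'mount': array([[-1.90775679e-04, -3.11688966e-01,  9.50184167e-01,
        -1.47044990e-01],
       [ 9.99999820e-01, -5.99211673e-04,  4.21810627e-06,
        -1.04259214e-04],
       [ 5.68046708e-04,  9.50183998e-01,  3.11689024e-01,
        -8.12296239e-02],
       [ 0.00000000e+00,  0.00000000e+00,  0.00000000e+00,
         1.00000000e+00]])}
{'clock': 0.15, 'q': array([ 1.37680962,  0.68979433, -0.19453818,  1.5660777 ,  0.1573132 ,
        0.90250381, -0.21509388]), 'qd': array([ 6.83848127e-05, -2.37005550e-03,  5.28789110e-04, -3.72296286e-03,
       -4.29898260e-04,  8.79309437e-04, -6.24216396e-04]), 'joint_torque': array([-1.54424320e-03, -5.27860916e+01, -1.26843408e+00, -1.53585505e+01,
       -5.24957268e-02,  3.94524919e-03,  9.75625358e-05]), 'tool_pos': array([ 0.14100009, -0.60840345,  0.23809998]), 'eef_rot': array([-0.70242923, -0.08087366,  0.70261473, -0.07990727]), 'contact_force': array([ 0.01243275, -0.25426571, -0.54700524]), 'moment': array([ 0.0116218 , -0.01332772,  0.048081  ]), 'opening': 1.0048573827095402}
```

View pics/top0.png

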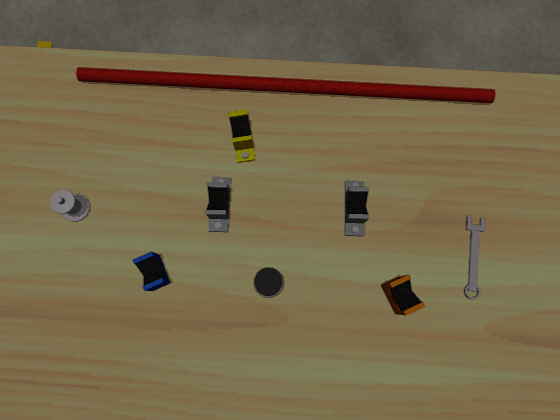

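View pics/side0.png

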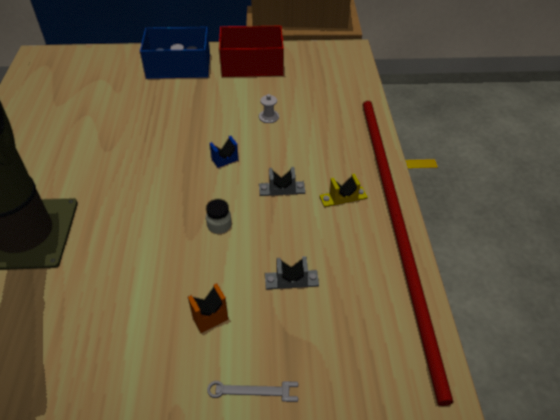

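View pics/wrist0.png

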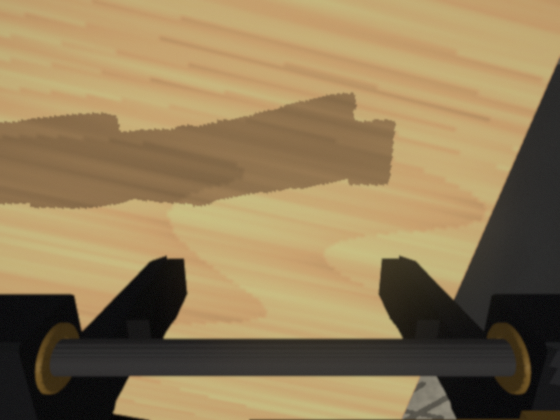

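Top picture: the blue saddle is at (152,271), and the two greys with feet are at (219,204) and (356,208). The look-alikes are the orange at (403,295) and the yellow footed one at (242,136). The jar at (268,282) and the hub at (68,205) are bystanders. I choose blue at (152,271), and will check it in a crop and measure.

```bash
python3 - <<'E'
from h import *
a=cv2.imread('pics/top0.png')
c1=cv2.resize(a[235:310,115:215],None,fx=4,fy=4,interpolation=2)
c2=cv2.resize(a[165:245,195:295],None,fx=4,fy=4,interpolation=2)
c3=cv2.resize(a[165:245,310:410],None,fx=4,fy=4,interpolation=2)
im=np.zeros((600,800,3),np.uint8);im[:300,:400]=c1;im[:300,400:]=c2[:300];im[300:,:400]=c3[:300]
cv2.imwrite('pics/crop0.png',im)
for cam,boxes in (('top',dict(blue=(130,175,245,297),ga=(203,238,172,238),gb=(340,373,174,242),orange=(375,430,270,320),jar=(250,290,262,302),yel=(225,260,105,168))),('side',dict(blue=(205,243,132,170),ga=(255,310,162,200),gb=(260,322,250,295)))):
    p,W=cloud(cam,cam+'0')
    for k,(u0,u1,v0,v1) in boxes.items():
        w=W[v0:v1,u0:u1].reshape(-1,3); w=w[~np.isnan(w[:,0])]
        print(cam,k,'bench z',np.median(w[w[:,2]<.006][:,2]).round(4),'zmax',np.percentile(w[:,2],99.5).round(4))
        for lo,hi in((.018,.1),(.052,.1)):
            q=w[(w[:,2]>lo)&(w[:,2]<hi)]
            (c,s,an)=cv2.minAreaRect((q[:,:2]*1000).astype(np.float32)); print('  ',lo,len(q),np.round(c,1),np.round(s,1),round(an,1))
E
```

```text
top blue bench z -0.0002 zmax 0.062
   0.018 847 [462.8 237.6] [64.5 41.2] 27.3
   0.052 251 [462.7 237.7] [64.5 40.4] 26.8
top ga bench z -0.0003 zmax 0.0616
   0.018 753 [610.6 120.1] [64.2 40.5] 1.7
   0.052 224 [610.7 120. ] [64.2 39.9] 2.7
top gb bench z -0.0005 zmax 0.0617
   0.018 765 [ 618.8 -159.3] [65.  40.2] 1.4
   0.052 224 [ 618.9 -159.5] [64.9 39.8] 1.5
top orange bench z -0.0007 zmax 0.0864
   0.018 1004 [ 446.2 -247.8] [63.9 41.1] 27.8
   0.052 809 [ 446.3 -247.9] [63.8 41.1] 28.2
top jar bench z -0.0006 zmax 0.068
   0.018 739 [455.3   8.4] [57.6 56.5] 3.4
   0.052 621 [455.5   8. ] [51.9 50.2] 49.6
top yel bench z -0.0003 zmax 0.0622
   0.018 703 [763.2  85.1] [65.2 39.9] 12.8
   0.052 222 [763.2  85.1] [65.3 39.8] 12.7
side blue bench z -0.0009 zmax 0.0608
   0.018 478 [459.8 237.1] [66.5 48.3] 27.9
   0.052 100 [458.7 238. ] [65.3 46.3] 28.6
side ga bench z -0.0008 zmax 0.0614
   0.018 487 [607.9 118.3] [64.3 45.9] 3.1
   0.052 105 [608.5 117.9] [64.1 44. ] 0.5
side gb bench z -0.0005 zmax 0.061
   0.018 695 [ 616.1 -161.5] [64.  43.9] 1.2
   0.052 169 [ 616.1 -161. ] [63.9 42.7] 1.3
```

View pics/crop0.png

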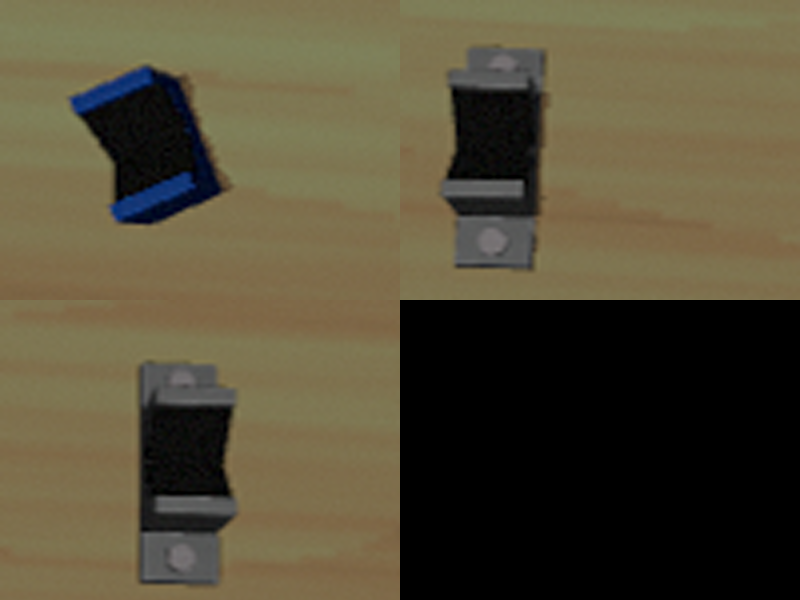

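```bash
cat >> h.py <<'E'
def tool():
    s=r.get_state();M=R.from_quat(s['eef_rot']).as_matrix();return s,M
def togo(target,across_deg,hand=False):
    "shift in tool axes and roll (deg) so tool y is along groove (across-90)"
    s,M=tool();d=M.T@(np.array(target)-s['tool_pos'])
    yaw=np.degrees(np.arctan2(M[1,1],M[0,1])); want=across_deg-90
    roll=-((want-yaw+90)%180-90)
    print('t',round(s['clock'],2),'tcp',s['tool_pos'].round(4),'yaw_y',yaw.round(2),'x',M[:,0].round(4),'shift',d.round(4),'roll deg',round(roll,2),'rad',round(np.radians(roll),4),'F',s['contact_force'].round(1),'open mm',round(s['opening']*88,1),'q',s['q'].round(2))
E
python3 - <<'E'
from h import *
togo([.55,-.1,.238],27.2);togo([.463,.2376,.238],27.2)
s,M=tool();print(M.round(3))
E
```

```text
t 0.15 tcp [ 0.141  -0.6084  0.2381] yaw_y -76.94 x [-4.0e-04  1.3e-03 -1.0e+00] shift [ 0.0006 -0.4029 -0.5133] roll deg -14.14 rad -0.2469 F [ 0.  -0.3 -0.5] open mm 88.4 q [ 1.38  0.69 -0.19  1.57  0.16  0.9  -0.22]
t 0.15 tcp [ 0.141  -0.6084  0.2381] yaw_y -76.94 x [-4.0e-04  1.3e-03 -1.0e+00] shift [ 0.0011 -0.7514 -0.5048] roll deg -14.14 rad -0.2469 F [ 0.  -0.3 -0.5] open mm 88.4 q [ 1.38  0.69 -0.19  1.57  0.16  0.9  -0.22]
[[-0.     0.226 -0.974]
 [ 0.001 -0.974 -0.226]
 [-1.    -0.001  0.   ]]
```

Emit:
arm_command(
  plan=[
    [0.088, 0, -0.02, -0.026, 0],
    [0.088, 0, -0.036, -0.047, 0],
    [0.088, 0, -0.036, -0.047, 0],
    [0.088, 0, -0.036, -0.047, 0],
    [0.088, 0, -0.036, -0.047, 0],
    [0.088, 0, -0.036, -0.047, 0],
    [0.088, 0, -0.036, -0.047, 0],
    [0.088, 0, -0.036, -0.047, 0],
    [0.088, 0, -0.036, -0.047, 0],
    [0.088, 0, -0.036, -0.047, 0],
    [0.088, 0, -0.036, -0.047, 0],
    [0.088, 0, -0.02, -0.02, 0],
  ],
)

```text
clock: 1.65
tool_pos: [0.5556, -0.0986, 0.2385]
eef_rot: [0.703, 0.083, -0.702, 0.081]
contact_force: [-0.1, -1.1, -0.7]
opening: 0.996
```

```bash
python3 - <<'E'
from h import *
togo([.463,.2376,.238],27.2)
E
```

```text
t 1.65 tcp [ 0.5556 -0.0986  0.2385] yaw_y -76.67 x [ 0.0012  0.0018 -1.    ] shift [ 0.001  -0.3484  0.0126] roll deg -13.87 rad -0.2422 F [-0.1 -1.1 -0.7] open mm 87.6 q [ 0.17  0.61 -0.13  1.76  0.1   0.79 -1.34]
```

Emit:
arm_command(
  plan=[
    [0.088, 0, -0.04, 0.001, 0],
    [0.088, 0, -0.058, 0.002, 0],
    [0.088, 0, -0.058, 0.002, 0],
    [0.088, 0, -0.058, 0.002, 0],
    [0.088, 0, -0.058, 0.003, 0],
    [0.088, 0, -0.058, 0.003, 0],
    [0.088, 0, -0.018, 0, 0],
    [0.088, 0, 0, 0, -0.122],
    [0.088, 0, 0, 0, -0.12],
    [0.088, 0, 0, 0, 0],
  ],
)

```text
clock: 2.9
tool_pos: [0.4625, 0.2324, 0.2385]
eef_rot: [-0.688, -0.163, 0.688, -0.164]
contact_force: [0.3, 0.5, 0.2]
opening: 0.997
```

```bash
python3 - <<'E'
from h import *
togo([.4628,.2376,.006],27.2)
snap('wrist','w1')
p,W=cloud('wrist','w1')
m=(W[...,2]>.018)&(W[...,2]<.075)&(np.hypot(W[...,0]-.463,W[...,1]-.2376)<.06)
v,u=np.nonzero(m);print(u.min(),u.max(),v.min(),v.max(),m.sum())
for lo in(.018,.05):
    q=W[m&(W[...,2]>lo)];c,s,a=cv2.minAreaRect((q[:,:2]*1000).astype(np.float32));print(np.round(c,1),np.round(s,1),a, np.percentile(q[:,2],99))
E
```

```text
t 2.9 tcp [0.4625 0.2324 0.2385] yaw_y -63.24 x [-4.e-04 -7.e-04 -1.e+00] shift [ 0.2325 -0.0046 -0.0027] roll deg -0.44 rad -0.0076 F [0.3 0.5 0.2] open mm 87.8 q [-0.46  0.55 -0.16  1.89  0.13  0.71 -1.79]
255 299 137 210 3018
[462.7 238.1] [63.7 39.9] 26.88758087158203 0.062218381091473304
[462.8 237.9] [63.5 39.7] 27.097936630249023 0.06255065405419559
```

View pics/w1.png

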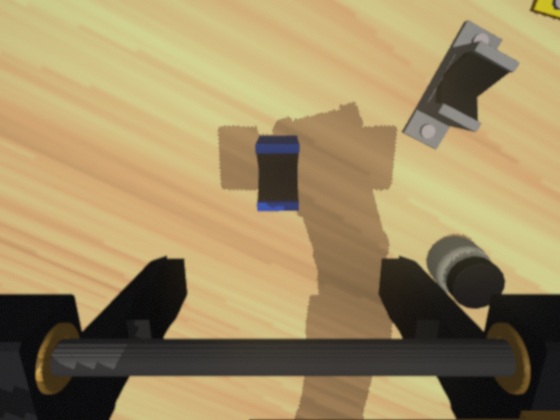

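The wrist view shows the blue saddle at (278,173). Its measured centre is (462.7, 238.0) mm at about 27°, which agrees with the top camera. The jar at (465,272) and grey A at (460,85) are clear of the fingers. Descending.

Emit:
arm_command(
  plan=[
    [0.088, 0, -0.005, -0.003, -0.005],
    [0.088, 0.04, 0, 0, 0],
    [0.088, 0.05, 0, 0, 0],
    [0.088, 0.05, 0, 0, 0],
    [0.088, 0.04, 0, 0, 0],
    [0.088, 0.03, 0, 0, 0],
    [0.088, 0, 0, 0, 0],
  ],
)

```text
clock: 3.82
tool_pos: [0.4615, 0.2389, 0.027]
eef_rot: [-0.686, -0.166, 0.689, -0.167]
contact_force: [-1.5, -0.4, 0.5]
opening: 0.999
```

```bash
python3 - <<'E'
from h import *
togo([.4627,.238,.007],27.0)
E
```

```text
t 3.83 tcp [0.4615 0.2389 0.027 ] yaw_y -62.8 x [-0.0031 -0.0023 -1.    ] shift [ 0.0199  0.0013 -0.0007] roll deg 0.2 rad 0.0035 F [-1.5 -0.4  0.5] open mm 87.9 q [-0.53  0.91 -0.06  2.01  0.21  0.22 -1.87]
```

Emit:
arm_command(
  plan=[
    [0.088, 0.012, 0.001, -0.001, 0.003],
    [0.088, 0.008, 0, 0, 0],
    [0.088, 0, 0, 0, 0],
    [0.03, 0, 0, 0, 0],
    [0.03, 0, 0, 0, 0],
    [0.03, 0, 0, 0, 0],
    [0.03, 0, 0, 0, 0],
    [0.03, 0, 0, 0, 0],
  ],
  force=25,
)

```text
clock: 4.82
tool_pos: [0.464, 0.2387, 0.0087]
eef_rot: [0.688, 0.165, -0.688, 0.165]
contact_force: [0.6, -0.7, -0.4]
opening: 0.453
```

```bash
python3 - <<'E'
from h import *
togo([.4627,.238,.007],27.0)
snap('wrist','w2')
E
```

```text
t 4.83 tcp [0.464  0.2387 0.0087] yaw_y -62.97 x [ 0.e+00 -1.e-04 -1.e+00] shift [0.0017 0.0001 0.0015] roll deg 0.03 rad 0.0006 F [ 0.6 -0.7 -0.4] open mm 39.9 q [-0.53  0.95 -0.05  2.01  0.21  0.19 -1.87]
```

View pics/w2.png

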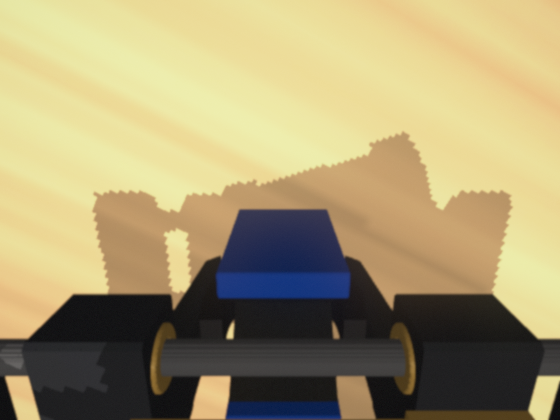

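Emit:
arm_command(
  plan=[
    [0.03, -0.01, 0, 0, 0],
    [0.03, -0.03, 0, 0, 0],
    [0.03, -0.04, 0, 0, 0],
    [0.03, -0.03, 0, 0, 0],
    [0.03, -0.01, 0, 0, 0.06],
    [0.03, 0, 0, 0, 0.13],
    [0.03, 0, 0, 0, 0.13],
    [0.03, 0, 0, 0, 0.12],
    [0.03, 0, 0, 0, 0],
  ],
)

```text
clock: 6.0
tool_pos: [0.4633, 0.2385, 0.128]
eef_rot: [-0.707, -0.011, 0.707, -0.012]
contact_force: [-0.5, 0.1, -3.9]
opening: 0.454
```

```bash
cat >>h.py <<'E'
def goal(z):
    zt=R.from_euler('z',1.7,degrees=True).apply([-1,0,0]) # tool z at goal
    t=np.array([.6147,-.0197,z])-.0015*zt
    togo(t,1.7)
E
python3 - <<'E'
from h import *
goal(.125)
E
```

```text
t 6.0 tcp [0.4633 0.2385 0.128 ] yaw_y -88.18 x [-0.0013 -0.0014 -1.    ] shift [ 0.0031  0.2629 -0.1446] roll deg 0.12 rad 0.0021 F [-0.5  0.1 -3.9] open mm 39.9 q [-0.56  0.73 -0.01  1.98  0.01  0.43 -2.12]
```

Emit:
arm_command(
  plan=[
    [0.03, 0, 0.02, -0.011, 0],
    [0.03, 0, 0.04, -0.022, 0],
    [0.03, 0, 0.045, -0.025, 0],
    [0.03, 0, 0.045, -0.025, 0],
    [0.03, 0, 0.045, -0.025, 0],
    [0.03, 0, 0.04, -0.022, 0],
    [0.03, 0, 0.02, -0.011, 0],
    [0.03, 0, 0.008, -0.004, 0.002],
    [0.03, 0, 0, 0, 0],
    [0.03, 0, 0, 0, 0],
  ],
)

```text
clock: 7.25
tool_pos: [0.6164, -0.0168, 0.1286]
eef_rot: [-0.707, -0.012, 0.707, -0.011]
contact_force: [0.2, 0.3, -3.7]
opening: 0.453
```

```bash
python3 - <<'E'
from h import *
goal(.009)
snap('wrist','w3')
E
```

```text
t 7.25 tcp [ 0.6164 -0.0168  0.1286] yaw_y -88.1 x [-0.0012  0.0015 -1.    ] shift [0.1196 0.003  0.0002] roll deg 0.2 rad 0.0035 F [ 0.2  0.3 -3.7] open mm 39.9 q [ 0.01  0.82 -0.09  1.69  0.11  0.64 -1.69]
```

View pics/w3.png

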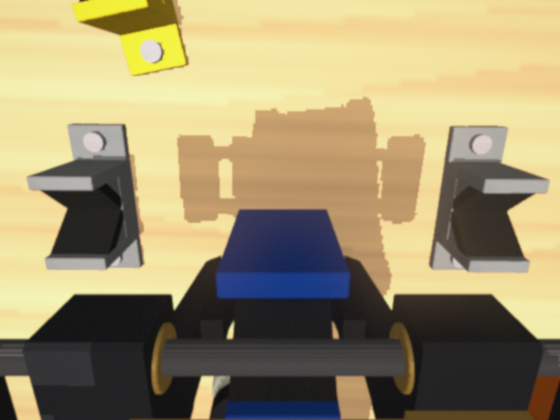

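The saddle is held between the two greys, which are at about (90,200) and (490,205). I'll cross-check the midpoint in the wrist camera's frame before lowering.

```bash
cat >>h.py <<'E'
def fit(cam,f,xy,lo=.018,rad=.045,hi=.075):
    p,W=cloud(cam,f)
    m=(W[...,2]>lo)&(W[...,2]<hi)&(np.hypot(W[...,0]-xy[0],W[...,1]-xy[1])<rad)
    q=W[m];c,s,a=cv2.minAreaRect((q[:,:2]*1000).astype(np.float32));print(cam,len(q),np.round(c,1),np.round(s,1),round(a,2),'ztop',np.percentile(q[:,2],98).round(4));return c
E
python3 - <<'E'
from h import *
for lo in(.018,.05):
    a=fit('wrist','w3',(.611,.12),lo);b=fit('wrist','w3',(.619,-.1595),lo)
    a=np.array(a);b=np.array(b);print((a+b)/2,np.degrees(np.arctan2(b[0]-a[0],a[1]-b[1])),np.hypot(*(a-b)))
E
```

```text
wrist 7972 [610.5 120. ] [64.4 41.4] 1.59 ztop 0.0618
wrist 8029 [ 617.7 -159.2] [65.  41.4] 1.34 ztop 0.0617
[614.09823608 -19.63317108] 1.485445815117089 279.2904672505759
wrist 2894 [610.4 119.9] [64.3 41. ] 1.47 ztop 0.0622
wrist 2914 [ 617.7 -159.3] [65.  41.3] 1.42 ztop 0.062
[614.06567383 -19.74920273] 1.491115992237971 279.29587902705475
```

Emit:
arm_command(
  plan=[
    [0.03, 0.02, 0.003, 0, 0.004],
    [0.03, 0.04, 0, 0, 0],
    [0.03, 0.035, 0, 0, 0],
    [0.03, 0.012, 0, 0, 0],
    [0.03, 0, 0, 0, 0],
    [0.03, 0, 0, 0, 0],
  ],
)

```text
clock: 8.05
tool_pos: [0.6186, -0.0222, 0.0232]
eef_rot: [0.708, 0.009, -0.706, 0.009]
contact_force: [0.2, -1.3, -2.3]
opening: 0.452
```

```bash
python3 - <<'E'
from h import *
for i in range(1):
    goal(.009);snap('top','t4');goal(.009)
for lo in (.018,.05):
  fit('top','t4',(.611,.12),lo)
  fit('top','t4',(.619,-.159),lo)
a=cv2.imread('pics/t4.png');cv2.imwrite('pics/t4c.png',cv2.resize(a[150:270,190:390],None,fx=4,fy=4))
E
```

```text
t 8.05 tcp [ 0.6186 -0.0222  0.0232] yaw_y -88.5 x [ 2.7e-03  1.0e-04 -1.0e+00] shift [ 0.0142 -0.0026  0.0024] roll deg -0.2 rad -0.0035 F [ 0.2 -1.3 -2.3] open mm 39.8 q [-0.    0.98 -0.07  1.71  0.13  0.45 -1.7 ]
t 8.1 tcp [ 0.6186 -0.0223  0.0233] yaw_y -88.52 x [ 0.0029  0.     -1.    ] shift [ 0.0143 -0.0027  0.0024] roll deg -0.22 rad -0.0038 F [ 0.5 -0.5 -3.4] open mm 39.5 q [ 0.    0.98 -0.07  1.71  0.13  0.45 -1.7 ]Traceback (most recent call last):
  File "<stdin>", line 5, in <module>
  File "h.py", line 32, in fit
    q=W[m];c,s,a=cv2.minAreaRect((q[:,:2]*1000).astype(np.float32));print(cam,len(q),np.round(c,1),np.round(s,1),round(a,2),'ztop',np.percentile(q[:,2],98).round(4));return c
                                                                                                                                   ~~~~~~~~~~~~~^^^^^^^^^^^
    return _quantile_unchecked(
        a, q, axis, out, overwrite_input, method, keepdims, weights)
    return _ureduce(a,
                    func=_quantile_ureduce_func,
    ...<5 lines>...
                    overwrite_input=overwrite_input,
                    method=method)
    r = func(a, **kwargs)
    result = _quantile(arr,
                       quantiles=q,
    ...<2 lines>...
                       out=out,
                       weights=wgt)
    slices_having_nans = np.isnan(arr[-1, ...])
                                  ~~~^^^^^^^^^
IndexError: index -1 is out of bounds for axis 0 with size 0
```

Emit:
arm_command(
  plan=[
    [0.03, 0.008, -0.0026, 0.0027, -0.003],
    [0.03, 0, 0, 0, 0],
    [0.03, 0, 0, 0, 0],
  ],
)

```text
clock: 8.48
tool_pos: [0.6146, -0.0199, 0.0137]
eef_rot: [0.707, 0.01, -0.707, 0.01]
contact_force: [-0.1, 0.2, -3.1]
opening: 0.452
```

```bash
python3 - <<'E'
from h import *
goal(.009);snap('wrist','w5');goal(.009);snap('side','s5')
for xy in((.611,.12),(.6145,-.02),(.619,-.159)):
  try: fit('wrist','w5',xy,.05)
  except Exception as e: print('none')
a=cv2.imread('pics/s5.png');cv2.imwrite('pics/s5c.png',cv2.resize(a[140:320,190:390],None,fx=3.3,fy=3.3))
E
```

```text
t 8.47 tcp [ 0.6146 -0.0199  0.0137] yaw_y -88.35 x [ 0.e+00 -1.e-04 -1.e+00] shift [ 0.0047 -0.0002 -0.0016] roll deg -0.05 rad -0.0008 F [-0.1  0.2 -3.1] open mm 39.8 q [-0.01  0.99 -0.07  1.72  0.14  0.43 -1.71]
t 8.53 tcp [ 0.6147 -0.02    0.0138] yaw_y -88.35 x [ 2.e-04 -1.e-04 -1.e+00] shift [ 0.0048 -0.0003 -0.0015] roll deg -0.05 rad -0.0009 F [ 0.5  0.6 -2.9] open mm 39.7 q [-0.01  0.99 -0.07  1.72  0.14  0.43 -1.71]
none
wrist 14932 [616.3 -19.7] [58.2 73.7] 2.43 ztop 0.07
none
```

View pics/s5c.png

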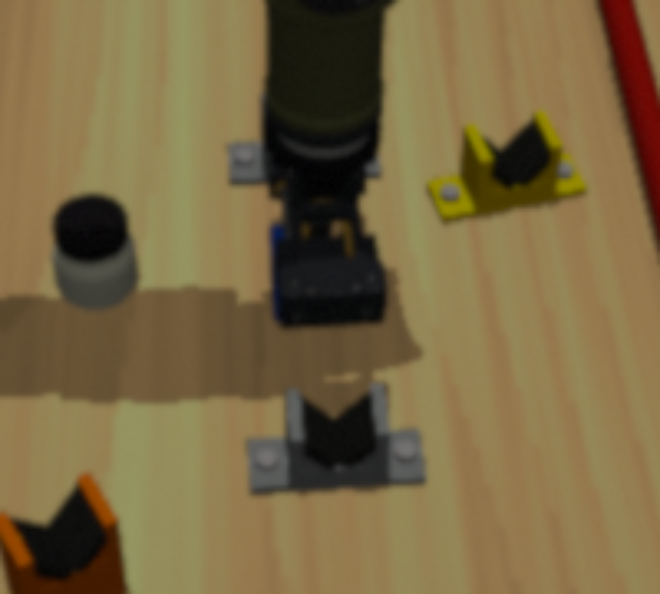

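View pics/w5.png

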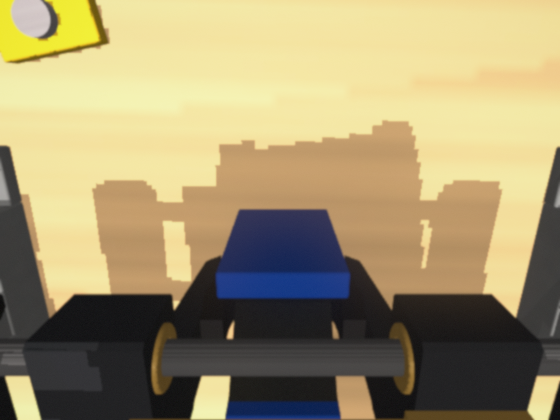

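```bash
python3 - <<'E'
from h import *
for f in('w2','w5'):
    p,W=cloud('wrist',f);z=np.load(f'pics/{f}.npz');M=R.from_quat(z['tr']).as_matrix();T=(W-z['tp'])@M
    p=p.astype(int);m=(p[...,2]>p[...,0]*1.8)&(p[...,2]>30)
    for n,rows in(('face',(215,268)),('lip',(275,295)),('nearlip',(403,418))):
        k=m.copy();k[:rows[0]]=0;k[rows[1]:]=0;t=T[k];t=t[~np.isnan(t[:,0])]
        print(f,n,len(t),'toolx',np.percentile(t[:,0],[2,50,98]).round(4),'y',np.percentile(t[:,1],[1,99]).round(4),'z',np.percentile(t[:,2],[1,50,99]).round(4))
E
```

```text
w2 face 4113 toolx [-0.049  -0.0371 -0.0178] y [-0.0185  0.0184] z [-0.0304 -0.0298 -0.0292]
w2 lip 2687 toolx [-0.0534 -0.0523 -0.0511] y [-0.0197  0.0196] z [-0.0292 -0.0258 -0.0199]
w2 nearlip 1654 toolx [-0.0525 -0.0496 -0.0463] y [-0.0188  0.0189] z [0.024  0.0252 0.0265]
w5 face 4881 toolx [-0.0488 -0.0344 -0.01  ] y [-0.0187  0.0184] z [-0.0304 -0.0298 -0.0292]
w5 lip 2685 toolx [-0.0533 -0.0522 -0.0509] y [-0.0198  0.0195] z [-0.0293 -0.0257 -0.0097]
w5 nearlip 1648 toolx [-0.0524 -0.0496 -0.0463] y [-0.019   0.0188] z [0.024  0.0253 0.0266]
```

Emit:
arm_command(
  plan=[
    [0.03, 0.002, 0, -0.0015, 0],
    [0.03, 0.001, 0, 0, 0],
    [0.03, 0, 0, 0, 0],
    [0.03, 0, 0, 0, 0],
  ],
)

```text
clock: 9.07
tool_pos: [0.6161, -0.0199, 0.0107]
eef_rot: [-0.707, -0.01, 0.707, -0.01]
contact_force: [0.6, -0.3, -3.0]
opening: 0.454
```

```bash
python3 - <<'E'
from h import *
goal(.009)
E
```

```text
t 9.07 tcp [ 0.6161 -0.0199  0.0107] yaw_y -88.35 x [-1.e-04 -1.e-04 -1.e+00] shift [ 0.0017 -0.0003 -0.0001] roll deg -0.05 rad -0.0009 F [ 0.6 -0.3 -3. ] open mm 40.0 q [-0.01  1.   -0.07  1.72  0.14  0.43 -1.71]
```

On target. Lowering the last 2 mm until contact.

Emit:
arm_command(
  plan=[
    [0.03, 0.001, 0, 0, 0],
    [0.03, 0.001, 0, 0, 0],
    [0.03, 0, 0, 0, 0],
    [0.03, 0, 0, 0, 0],
  ],
)

```text
clock: 9.57
tool_pos: [0.6161, -0.0199, 0.0088]
eef_rot: [0.707, 0.01, -0.707, 0.01]
contact_force: [-0.5, 0.5, -1.4]
opening: 0.451
```

```bash
python3 - <<'E'
from h import *
goal(.009)
E
```

```text
t 9.57 tcp [ 0.6161 -0.0199  0.0088] yaw_y -88.35 x [ 1.e-04 -1.e-04 -1.e+00] shift [-0.0002 -0.0003 -0.0001] roll deg -0.05 rad -0.0009 F [-0.5  0.5 -1.4] open mm 39.7 q [-0.01  1.   -0.07  1.72  0.14  0.42 -1.71]
```

Emit:
arm_command(
  plan=[
    [0.03, 0.0005, 0, 0, 0],
    [0.03, 0, 0, 0, 0],
    [0.044, 0, 0, 0, 0],
    [0.06, 0, 0, 0, 0],
    [0.08, 0, 0, 0, 0],
    [0.08, 0, 0, 0, 0],
  ],
)

```text
clock: 10.32
tool_pos: [0.6162, -0.0199, 0.0081]
eef_rot: [0.707, 0.01, -0.707, 0.01]
contact_force: [-0.6, -0.5, -0.0]
opening: 0.815
```

```bash
python3 - <<'E'
from h import *
goal(.009)
E
```

```text
t 10.32 tcp [ 0.6162 -0.0199  0.0081] yaw_y -88.35 x [ 1.e-04 -1.e-04 -1.e+00] shift [-0.0009 -0.0002 -0.    ] roll deg -0.05 rad -0.0009 F [-0.6 -0.5 -0. ] open mm 71.7 q [-0.01  1.   -0.07  1.72  0.14  0.42 -1.71]
```

Released. Going up 200 mm and looking.

Emit:
arm_command(
  plan=[
    [0.08, 0, 0, 0, 0],
    [0.08, -0.02, 0, 0, 0],
    [0.08, -0.03, 0, 0, 0],
    [0.08, -0.04, 0, 0, 0],
    [0.08, -0.05, 0, 0, 0],
    [0.08, -0.05, 0, 0, 0],
    [0.08, -0.02, 0, 0, 0],
    [0.08, 0, 0, 0, 0],
    [0.08, 0, 0, 0, 0],
  ],
)

```text
clock: 11.45
tool_pos: [0.6153, -0.02, 0.2177]
eef_rot: [-0.707, -0.01, 0.708, -0.01]
contact_force: [-0.6, 0.1, -0.2]
opening: 0.911
```

```bash
cat > chk.py <<'E'
from h import *
def chk(cam,f):
  for lo in (.018,.05):
    c=[np.array(fit(cam,f,xy,lo)) for xy in((.611,.12),(.6145,-.02),(.619,-.159))]
    u=(c[2]-c[0])/np.linalg.norm(c[2]-c[0]);d=c[1]-(c[0]+c[2])/2
    print(cam,lo,'along err',(d@u).round(2),'across err',(d@[-u[1],u[0]]).round(2),'line angle',np.degrees(np.arctan2(u[0],-u[1])).round(2))
E
python3 - <<'E'
from chk import *
snap('wrist','w6');chk('wrist','w6');snap('side','s6')
goal(.009)
E
```

```text
wrist 4140 [610.5 120. ] [64.3 40.9] 1.52 ztop 0.0618
wrist 3374 [614.4 -19.8] [64.2 40. ] 1.54 ztop 0.0619
wrist 4125 [ 618.3 -159.4] [63.8 41.1] 1.54 ztop 0.0619
wrist 0.018 along err 0.04 across err -0.04 line angle 1.58
wrist 1506 [610.5 119.9] [64.3 40.5] 1.44 ztop 0.0622
wrist 1411 [614.3 -19.7] [64.1 40. ] 1.37 ztop 0.0622
wrist 1507 [ 618.3 -159.3] [63.7 40.3] 1.91 ztop 0.0622
wrist 0.05 along err -0.06 across err -0.05 line angle 1.6
t 11.55 tcp [ 0.6151 -0.0199  0.217 ] yaw_y -88.34 x [-2.7e-03 -2.0e-04 -1.0e+00] shift [ 0.208  -0.0003 -0.0017] roll deg -0.04 rad -0.0008 F [ 0.  -0.4  0.2] open mm 79.7 q [ 0.02  0.7  -0.11  1.62  0.09  0.83 -1.67]
```

View pics/w6.png

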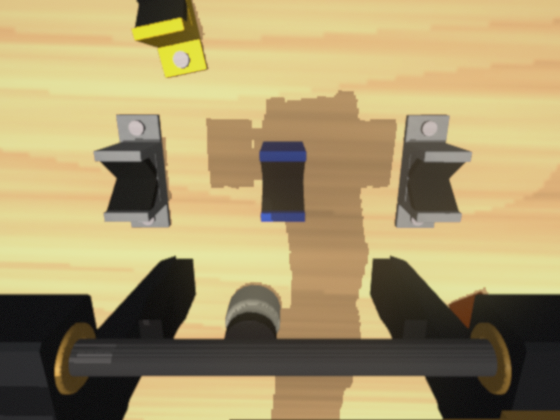

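The wrist view shows the blue saddle at (283,182), upright and midway between the greys at (135,175) and (430,175), with errors under 0.1 mm. I'll move the arm aside for an independent check with the top camera.

Emit:
arm_command(
  plan=[
    [0.08, 0, 0.03, 0, 0],
    [0.08, 0, 0.05, 0.01, 0],
    [0.08, 0, 0.05, 0.01, 0],
    [0.08, 0, 0.05, 0.01, 0],
    [0.08, 0, 0.05, 0.01, 0],
    [0.08, 0, 0.05, 0.01, 0],
    [0.08, 0, 0.05, 0.01, 0],
    [0.08, 0, 0.03, 0, 0],
    [0.08, 0, 0, 0, 0],
    [0.08, 0, 0, 0, 0],
  ],
)

```text
clock: 12.8
tool_pos: [0.5666, -0.3795, 0.2172]
eef_rot: [-0.707, -0.012, 0.707, -0.01]
contact_force: [-0.3, -0.4, 0.5]
opening: 0.908
```

```bash
python3 - <<'E'
from chk import *
snap('top','t7')
p,W=cloud('top','t7')
try: chk('top','t7')
except Exception as e: print('err',e)
fit('top','t7',(.446,-.248),.018,.05,.1); fit('top','t7',(.455,.008),.018)
E
```

```text
top 751 [610.8 120.1] [65.  40.4] 1.87 ztop 0.0614
top 708 [614.8 -19.7] [64.7 39.6] 1.58 ztop 0.0618
top 763 [ 618.7 -159.2] [64.6 40.3] 1.51 ztop 0.0614
top 0.018 along err 0.14 across err 0.03 line angle 1.62
top 259 [610.9 120.1] [64.9 39.8] 2.06 ztop 0.0622
top 253 [614.8 -19.7] [64.7 39.6] 1.58 ztop 0.0622
top 258 [ 618.7 -159.2] [64.6 40.2] 1.42 ztop 0.0623
top 0.05 along err 0.13 across err 0.01 line angle 1.61
top 999 [ 446.2 -247.6] [64. 41.] 28.54 ztop 0.086
top 739 [455.4   8.4] [57.7 56.5] 3.25 ztop 0.0675
```

View pics/t7.png

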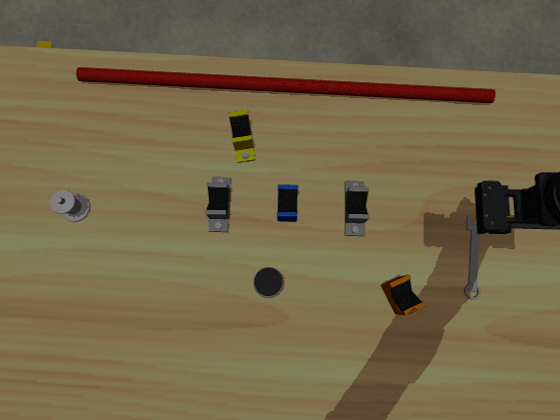

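The top view shows blue at (288,203), between the greys at (219,204) and (356,208), and the other objects unmoved. Handing in.

```bash
python3 -c "
from h import *
print(r.finish_job())"
```

```text
the job is handed in; nothing more can be done
None
```

The blue V saddle now stands on the bench midway between the two grey saddles, with its groove in line with theirs. I gripped it by its end faces, set it down, released it and moved the arm clear; the job was handed in at about 13 s.

| Last check | Error along groove | Error across groove | Blue's angle | Grey-to-grey line |
|---|---|---|---|---|
| Wrist camera | under 0.1 mm | under 0.1 mm | 1.4–1.5° | 1.6° |
| Top camera | 0.13–0.14 mm | under 0.05 mm | 1.6° | 1.6° |

The blue top measured 62 mm high, the same as the greys, so it stands flat at their height. In the top camera the orange saddle and the jar measured within 0.3 mm of where they started. The yellow look-alike, hub and wrench look unmoved in the last picture, but I did not measure them.

Two checks did not work fully:
- **Top camera:** one check during lowering failed because the arm blocked the view, so I used the wrist camera instead.
- **Side camera:** before the move, it placed the saddles 1–4 mm away from where the top camera did. The step from the blue saddle to the midpoint agreed to about 1.5 mm, and I relied on the top and wrist cameras.

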